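# Open the filter box on the filling bench

### The job

Open the small filter box on the bench: press its snap tab all the way in with a fingertip, then push the released cover along its guides, off the filter and well onto the parking ledge, so that the filter opening is completely uncovered. Only press and push: do not lift or tip the cover, and do not disturb the bottles, vials and scale standing around. Finish with the robot clear of everything.

Things in the scene. Friction and masses are not known exactly. Their poses are not given: they have to be found in the camera images.
- housing: White filter box, 120 mm in x, y from -75 to +65 mm, bolted down at a new place and yaw each time. Origin: on the bench, under the centre of the closed cover. Its +y axis is the way the cover slides off; z is up. The seat is 70 mm above the bench. The snap tab stands beside the box at x = -81, y = +68 mm. A 5 mm high curb stands behind the closed cover at y = -65 to -73 mm.
- opening (a point): Centre of the filter opening at seat height, hidden under the closed cover: 66 mm (x) by 91 mm (y), paper filter inside.
- ledge (a point): On the steel parking ledge, where the cover's centre lies when it is pushed right to the end stop. The ledge carries on level with the seat in the housing's +y. Guides 7 mm high (x = 47.5 to 59.5 mm, either side) run beside seat and ledge; the end stop is 10 mm high.
- lid: Dark grey sliding cover, a plate 92 mm (x) by 120 mm (y, sliding way) by 8 mm, about 0.16 kg, loose in its guides. Origin: centre of its underside; axes as the housing's; closed, it lies at the housing's (0, 0, 70 mm). The tab's catch blocks it until pressed in. Then it slides freely (under 2 N); the opening is wholly uncovered after 106 mm, the end stop comes at 142 mm.
- lid_lip (a point): Middle of the outer (-y) face of the upturned lip at the cover's trailing (-y) end; push here towards the housing's +y. The lip is 70 mm wide (x), 7 mm thick (y) and stands 21 mm above the plate; this point is 12 mm above the plate's top, 90 mm above the bench. Behind it, nothing rises higher than 75 mm above the bench.
- tab_top (a point): Centre of the top face of the black snap tab, a 30 x 32 mm pad 90 mm above the bench when out, 79 mm when fully in; press straight down. A 12 mm wide arm from it ends in the catch that stands in front of the cover's +y edge when the tab is out. The guide beside it tops out at 77 mm above the bench.
- tab (a joint): How far the snap tab is pressed in: 0 = out, 0.011 m = fully in (hard stop). It resists with about 4 N all the way and stays where it is left; the catch is below the cover's plate from 0.009 m on.
- squeeze_bottle: White plastic bottle, 50 mm across, 110 mm tall, loose. Origin: centre of its foot. Leave where it stands.
- vial_a: Amber vial, 32 mm across, 70 mm tall, loose. Origin: centre of its foot. Leave where it stands.
- vial_b: A second amber vial, the same. Leave where it stands.
- scale: Flat black pocket scale, 100 x 130 x 25 mm, loose. Origin: centre of its underside. Leave where it stands.
Not all that is in view belongs to the job. What is shaped like the lid but orange or yellow is not meant.

How it is judged (in metres and radians):
On the way, in this order (a step that is already met when the one before it is completed fails the run):
1. the snap tab is pressed in while the cover is still on its seat (value of joint tab above 0.009 m and y of lid in the frame of housing below 0.01 m), for 0.1 s.
2. the cover has been pushed off the filter opening onto the ledge (y of lid in the frame of housing above 0.108 m), for 0.2 s.
At the end, for the whole second after the job is handed in: The cover lies flat and at rest on the ledge between its guides, slid at least 108 mm from its seat (opening wholly uncovered), and the snap tab is still in (at least 8 mm) (y of lid in the frame of housing between 0.108 and 0.15 m and x of lid in the frame of housing between -0.006 and 0.006 m and z of lid in the frame of housing between 0.066 and 0.074 m and angle between lid's own z axis and vertical below 0.06 rad and linear speed of lid below 0.01 m/s and value of joint tab above 0.008 m); the robot touches nothing.
It fails at once if the cover is lifted more than 10 mm or tipped more than 0.2 rad (z of lid in the frame of housing above 0.08 m or angle between lid's own z axis and vertical above 0.2 rad).
It fails at once if a bottle, a vial or the scale is moved more than 15 mm or tipped (distance of any of squeeze_bottle, vial_a, vial_b, scale from where it was at the start of the episode above 0.015 m or angle between any of squeeze_bottle, vial_a, vial_b, scale's own z axis and vertical above 0.3 rad).
It also fails if it takes over 40 s, if anything falls off the work surface, if the arm or the gripper's body presses on something with over 40 N, if the wrist force passes 120 N, or if a joint passes its speed limit or range.

### The arm

A 6-joint arm with a two-finger parallel gripper is mounted at the origin on the work surface. World frame = base frame: x ahead of the robot, y to its left, z up, the work surface at z = 0. Lengths are in m, angles in degrees, forces in N, time in s.
With the tool pointing down it reaches from about 0.375 to 0.9 m from the base axis. Payload 3.1 kg.
Tool frame: the origin (TCP) lies on the centre line of the jaws, within the pads' length; the fingertips stand 8 mm ahead of it and the grasp point (between the pads) lies 11 mm behind it (bot.tip_extent is the distance from the TCP to the fingertips, in m); z points along the fingers, y is the line along which they close (so a half turn about z gives the same grasp; the last joint's range is limited). The gripper opens to 87 mm and grips with 3 to 60 N. Pads are 19 mm wide; open, the fingers measure 117 mm over their backs; the gripper's body (75 mm by 190 mm) begins 51 mm behind the grasp point.
Start: joints at [-74.227, 30.224, 82.088, -0, 67.689, -10.227], TCP at [0.274, -0.562, 0.231] pointing down, gripper open.
Joint ranges: [-176.69, 176.69], [-43.24, 126.21], [12.49, 139.97], [-82, 262], [0, 151.66], [-163.58, 163.58]. Speed limits (degrees/s): [159.86, 159.86, 180, 180, 180, 180].

### API

Orientations are given as a 3x3 rotation matrix whose columns are the frame's x, y, z axes.
In Python, from rig import bot, vision, workorder gives the robot as it stands.
- The arm moves only by the shell command python3 -m handwheel 'ROWS'. ROWS is JSON, a list of rows, each an object with "delta_rot": the turn, a rotation vector about the tool's x, y, z in rad, a list of three; "xyz": the shift along the tool's x, y, z in mm, a list of three; "hand": the closure, from -1 (fully open) to 1 (shut). A call has exactly 5 rows; each row is the pose to reach, as a shift and turn from the pose commanded when the call began, along the tool's axes at that moment; what a row does not reach only later rows make up. A row lasts 1/8 s, in which the tool goes at most 62.5 mm and 10.7 degrees, less where a joint would pass 70% of its speed; a pose out of reach is approached as far as the arm can. A call with a gripper value outside its range is refused whole. The fingers move at their own pace and stop on an object; the grip force is fixed at half the most. Time passes only in rows, so rows that repeat a pose let the fingers close, or fill a call up. It gives the time, the measured TCP pose, the force, the opening and the grip force at its end, in the units of the state.
- bot.read_state(): the state, without advancing time (a new reading comes with each control period).
- vision.capture(name): name is "side" or "top"; returns the picture (420x560x3 uint8, red, green, blue); there is no depth.
- vision.camera_model(name): a dict with "camera_matrix" (3x3 intrinsics, pixels), "camera_from_world" (4x4, takes a point from world to camera coordinates). Camera axes: x right, y up, looking along -z (the intrinsics and any distortion apply to the point x, -y, -z); pixel columns grow to the right and rows downward; lengths in m; the calibration is good to about 2 mm. A picture is of the moment at which its call begins. camera_model takes no time and is no camera call.
- workorder.hand_in(): hands the job in; it is judged then, once.
The state is a dict: "time_s": time; "joint_positions": joint angles; "qvel": joint speeds; "tau": joint torques, N m; "position": TCP position; "tcp_rot": TCP orientation; "force": force on the tool from outside, world axes, zero at the start; "moment": the same for the moment, N m; "opening": opening from 0.0 (shut) to 1.0 (fully open); "grasp_force": force on a finger pad.
Only numpy, scipy, OpenCV 4.12 (cv2) and the standard library are available. Lean on these libraries where they do the work, as an engineer would, in place of code of your own. Each camera call takes 0.05 s, during which the arm holds its last target. There are 200 camera calls.

## Working session

There is one attempt and no reset: what is moved stays moved. The work goes in short steps, Python scripts to look and compute and a shell command to move; the robot and the scene stay as the last step left them, time stands still between calls to the robot, and variables do not carry over. Pictures are saved under pics/ and viewed, at most 10 in all, crops included, and the job is handed in when it is done.

```bash
mkdir -p pics; python3 - <<'E'
from rig import bot, vision
import cv2, numpy as np
np.set_printoptions(precision=4,suppress=True)
for n in("top","side"):
    im=vision.capture(n); cv2.imwrite(f"pics/{n}0.png",im[:,:,::-1]); m=vision.camera_model(n); print(n,m)
s=bot.read_state(); print(s["time_s"],s["position"],s["tcp_rot"],s["force"],bot.tip_extent)
E
```

```text
top {'camera_matrix': array([[384.1663,   0.    , 284.3779],
       [  0.    , 384.1663, 211.0202],
       [  0.    ,   0.    ,   1.    ]]), 'camera_from_world': array([[-0.0035, -0.9998, -0.0205,  0.0194],
       [ 0.9822, -0.0073,  0.1879, -0.6062],
       [-0.1881, -0.0195,  0.982 , -0.646 ],
       [ 0.    ,  0.    ,  0.    ,  1.    ]])}
side {'camera_matrix': array([[494.2621,   0.    , 285.1843],
       [  0.    , 494.2621, 203.5231],
       [  0.    ,   0.    ,   1.    ]]), 'camera_from_world': array([[-0.7599, -0.65  ,  0.0086,  0.4657],
       [ 0.4952, -0.5703,  0.6554, -0.3448],
       [-0.4211,  0.5023,  0.7552, -0.7664],
       [ 0.    ,  0.    ,  0.    ,  1.    ]])}
0.1 [ 0.2739 -0.5611  0.2297] [[ 0.8988  0.4384 -0.0006]
 [ 0.4384 -0.8988  0.0019]
 [ 0.0003 -0.0019 -1.    ]] [ 0.3802 -0.0244  0.8178] 0.008
```

View pics/top0.png

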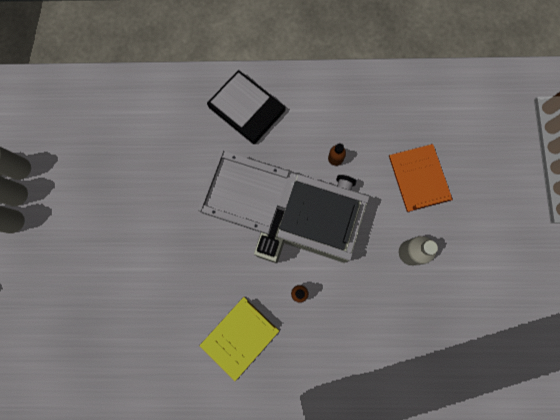

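View pics/side0.png

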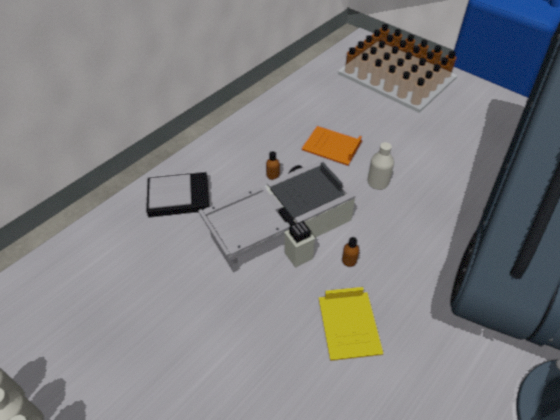

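The top view shows the dark grey cover at about (320,214), the ledge to its left at about (248,190), and the black tab at about (268,246). The candidates shaped like the lid are dark grey (320,214), orange (421,178) and yellow (240,338). The dark grey one fits, since it sits on the white box next to the tab and ledge; I'll confirm that in a crop.

```bash
cat > h.py <<'E'
from rig import bot, vision
import cv2, numpy as np
np.set_printoptions(precision=4,suppress=True)
def ray(n,uv,z):
    m=vision.camera_model(n);K=m["camera_matrix"];T=m["camera_from_world"]
    d=np.linalg.inv(K)@[uv[0],uv[1],1]; d=T[:3,:3].T@(d*[1,-1,-1]); c=-T[:3,:3].T@T[:3,3]
    return c+d*(z-c[2])/d[2]
def proj(n,p):
    m=vision.camera_model(n);q=m["camera_from_world"]@np.r_[p,1];q=m["camera_matrix"]@(q[:3]*[1,-1,-1]);return q[:2]/q[2]
E
python3 - <<'E'
from h import *
im={n:cv2.imread(f"pics/{n}0.png") for n in("top","side")}
a=cv2.resize(im["top"][140:275,190:390],None,fx=4,fy=4,interpolation=cv2.INTER_CUBIC)
cv2.imwrite("pics/topc.png",np.clip(a*1.5,0,255).astype(np.uint8))
a=cv2.resize(im["side"][150:275,190:370],None,fx=4.4,fy=4.4,interpolation=cv2.INTER_CUBIC)
cv2.imwrite("pics/sidec.png",np.clip(a*1.5,0,255).astype(np.uint8))
g=cv2.cvtColor(im["top"],cv2.COLOR_BGR2GRAY); print(g[214,300:380],g[185:260,268])
m=((g<75)*255).astype(np.uint8); m[:170]=0;m[270:]=0;m[:,:255]=0;m[:,375:]=0
for c in cv2.findContours(m,0,2)[0]:
    if cv2.contourArea(c)>40: print(cv2.contourArea(c),cv2.minAreaRect(c),cv2.boxPoints(cv2.minAreaRect(c)).tolist())
E
```

```text
[ 46  46  46  45  46  47  44  42  46  46  46  45  41  45  46  45  43  45
  45  45  46  44  45  44  44  43  43  46  43  44  46  44  43  44  42  44
  43  43  44  44  43  46  43  46  45  43  43  43  43  41  34  18  39  45
  41  47  67  64  67  66  79 127 111  81  66  67  67  68  68  69  68  68
  69  67  64  82 124 126 124 124] [129 123 126 129 131 131 127 127 128 126 127 127 127 125 126 124 126 126
 128 128 130 129 128 128 130 129 126 127 130 130 132 130 126 127 130 132
 130 127 132 130 114 112 128 126 122 113  96  88  73  34  24  21   6  11
  29  56  70  76  77  69  52  38  24  12  10   9  15  13   7  12  78 142
 161 144  96]
397.0 ((310.8436279296875, 250.55226135253906), (21.926334381103516, 72.0069351196289), 89.18154907226562) [[274.687255859375, 240.1044921875], [346.68682861328125, 239.075927734375], [347.0, 261.0000305175781], [275.00042724609375, 262.0285949707031]]
589.0 ((364.6177062988281, 228.52943420410156), (12.611851692199707, 65.7271499633789), 14.03624439239502) [[350.52947998046875, 258.8823547363281], [366.47064208984375, 195.11766052246094], [378.7059326171875, 198.176513671875], [362.7647705078125, 261.94122314453125]]
4152.5 ((310.45025634765625, 226.61294555664062), (89.15753173828125, 79.2905044555664), 17.447187423706055) [[256.03570556640625, 251.068359375], [279.80908203125, 175.42572021484375], [364.86480712890625, 202.15753173828125], [341.0914306640625, 277.8001708984375]]
169.5 ((348.6551818847656, 182.36207580566406), (26.740129470825195, 12.070196151733398), 21.801410675048828) [[334.0, 183.00001525878906], [338.4827880859375, 171.79310607910156], [363.31036376953125, 181.72413635253906], [358.82757568359375, 192.93104553222656]]
```

View pics/topc.png

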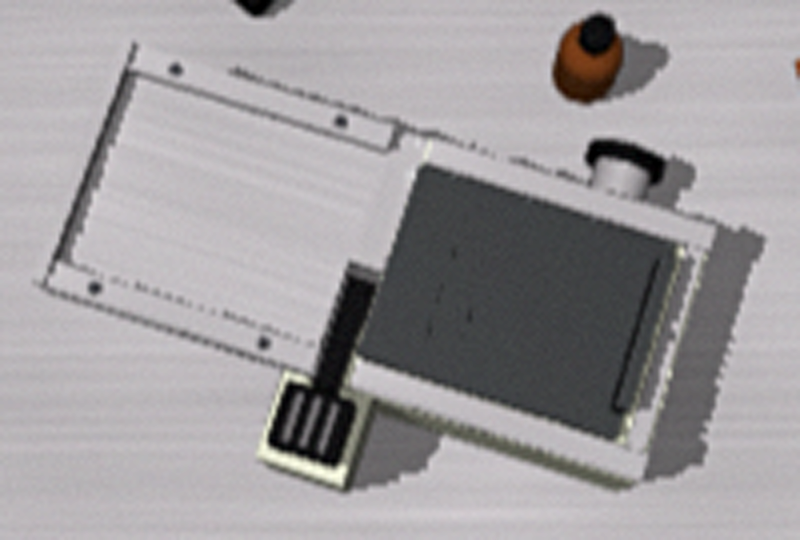

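View pics/sidec.png

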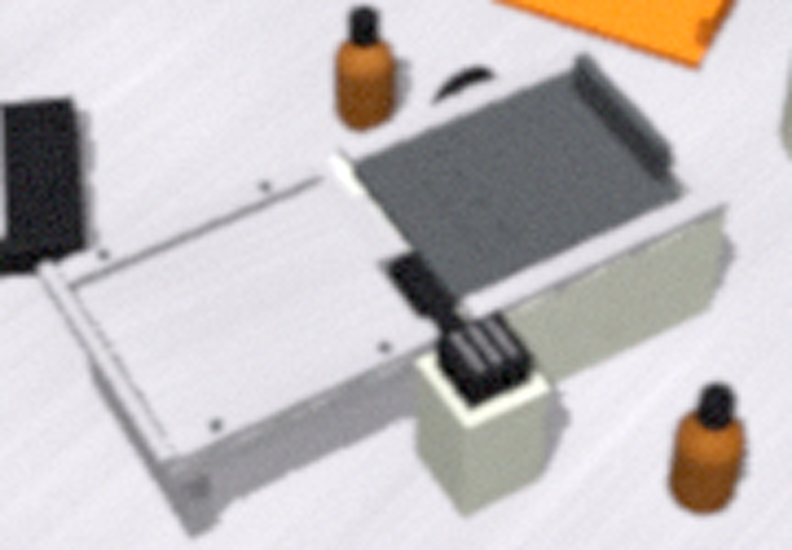

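The crop confirms it: the dark grey plate with its lip sits on the white box, and the black tab's arm stands in front of its +y edge. Next I'll fit the housing pose from the corners I read off the crops.

```bash
python3 - <<'E'
from h import *
from scipy.optimize import least_squares
def tp(x,y): return np.array([(x+.5)/4-.5+190,(y+.5)/4-.5+140])
def sp(x,y): return np.array([(x+.5)/4.4-.5+190,(y+.5)/4.4-.5+150])
C=[("top",tp(425,163),.078,(46,60)),("top",tp(357,355),.078,(-46,60)),("top",tp(622,440),.078,(-46,-60)),("top",tp(685,245),.078,(46,-60)),
("top",tp(312,426),.09,(-81,68)),
("side",sp(355,160),.078,(46,60)),("side",sp(457,300),.078,(-46,60)),("side",sp(683,190),.078,(-46,-60)),("side",sp(485,348),.09,(-81,68))]
P=np.array([ray(n,p,z)[:2] for n,p,z,_ in C]);Q=np.array([q for *_,q in C])/1000
def R(t):return np.array([[np.cos(t),-np.sin(t)],[np.sin(t),np.cos(t)]])
f=lambda v:((Q@R(v[2]).T+v[:2])-P).ravel()
for sel in("all","top","side"):
    k=[i for i,c in enumerate(C) if sel in("all",c[0])]
    r=least_squares(lambda v:f(v).reshape(-1,2)[k].ravel(),[.6,0,-.3]); print(sel,r.x[:2],np.degrees(r.x[2]))
    if sel=="all": v=r.x; print(f(v).reshape(-1,2)*1000)
h=lambda x,y:R(v[2])@[x,y]+v[:2]
print("tab",h(-.081,.068),"lip",h(0,-.06),"ydir",R(v[2])[:,1])
for c,z in((ray("top",(300,293),.06),.07),(ray("top",(339,150),.06),.07),(ray("top",(430,246),.1),.11),(ray("top",(345,180),.06),0)): print(c, R(v[2]).T@(c[:2]-v[:2]))
s=bot.read_state();print(s["position"],s["tcp_rot"])
m=vision.camera_model("top")["camera_from_world"];print(-m[:3,:3].T@m[:3,3])
E
```

```text
all [ 0.5951 -0.0464] -18.64348972316288
[[-0.6209  1.017 ]
 [-0.5757 -0.3329]
 [-0.8928  1.1695]
 [-0.2075  2.5742]
 [ 1.2072 -0.5077]
 [ 0.383   1.2397]
 [ 0.8542 -1.9685]
 [-1.7666 -0.1812]
 [ 1.6192 -3.0101]]
top [ 0.5953 -0.0472] -18.676583448682024
side [ 0.5949 -0.0454] -18.562182920412468
tab [0.5401 0.0439] lip [ 0.5759 -0.1033] ydir [0.3197 0.9475]
[ 0.4593 -0.0109  0.06  ] [-0.14   -0.0097]
[ 0.7217 -0.0869  0.06  ] [0.1329 0.0021]
[ 0.5366 -0.2288  0.1   ] [ 0.0029 -0.1915]
[ 0.6633 -0.0962  0.06  ] [ 0.0806 -0.0254]
[ 0.2739 -0.5611  0.2297] [[ 0.8988  0.4384 -0.0006]
 [ 0.4384 -0.8988  0.0019]
 [ 0.0003 -0.0019 -1.    ]]
[0.4739 0.0024 0.7486]
```

The fit is good to about 1–2 mm: housing at (0.595, -0.0465), yaw -18.6°. The path over the bottle and vials is clear at z = 0.23. First move: close the fingers, turn by -0.79 rad about tool z so that tool x lies along housing +y, and go part of the way.

```bash
cat > goto.py <<'E'
from h import *
import sys
t=np.radians(-18.64);V=np.array([.5951,-.0466]);R2=np.array([[np.cos(t),-np.sin(t)],[np.sin(t),np.cos(t)]])
def show(x,y,ztip):  # housing mm, tip height mm
    s=bot.read_state();R=s["tcp_rot"];p=s["position"]
    g=np.r_[R2@[x/1000,y/1000]+V,ztip/1000+bot.tip_extent]
    import scipy.spatial.transform as st
    G=np.c_[np.r_[R2[:,1],0],np.r_[R2[:,0],0],[0,0,-1]]
    h=R2.T@(p[:2]-V)*1000
    print("t",s["time_s"],"tip in housing",h,(p[2]-bot.tip_extent)*1000,"shift mm",R.T@(g-p)*1000,"rot",st.Rotation.from_matrix(R.T@G).as_rotvec(),"F",s["force"],"open",s["opening"],"q",np.array(s["joint_positions"]))
if __name__=="__main__": show(*map(float,sys.argv[1:4]))
E
python3 -m handwheel '[{"xyz":[46,-39,0],"delta_rot":[0,0,-0.16],"hand":1},{"xyz":[92,-78,0],"delta_rot":[0,0,-0.32],"hand":1},{"xyz":[138,-117,0],"delta_rot":[0,0,-0.48],"hand":1},{"xyz":[184,-156,0],"delta_rot":[0,0,-0.64],"hand":1},{"xyz":[230,-195,0],"delta_rot":[0,0,-0.79],"hand":1}]'
python3 goto.py -81 68 110
```

```text
time_s: 0.72
position: [0.3956, -0.2837, 0.2304]
tcp_rot: [[0.317, 0.948, -0.0], [0.948, -0.317, 0.0], [0.0, -0.0, -1.0]]
force: [0.5, -0.2, -1.0]
opening: 0.513
grasp_force: 0.0
t 0.725 tip in housing [-113.2159 -288.4427] 222.3651548694564 shift mm [356.3188  33.2068 112.4697] rot [-0.0001 -0.0003  0.0027] F [ 0.4543 -0.1567 -1.014 ] open 0.5130328655107428 q [-48.8328  19.6506 101.4706   0.0139  58.8929 -30.3574]
```

```bash
python3 -m handwheel '[{"xyz":[60,6,0],"delta_rot":[0,0,0],"hand":1},{"xyz":[120,12,0],"delta_rot":[0,0,0],"hand":1},{"xyz":[180,18,0],"delta_rot":[0,0,0],"hand":1},{"xyz":[240,24,15],"delta_rot":[0,0,0],"hand":1},{"xyz":[300,30,30],"delta_rot":[0,0,0],"hand":1}]'
python3 goto.py -81 68 110
```

```text
time_s: 1.35
position: [0.5207, -0.0093, 0.2002]
tcp_rot: [[0.321, 0.947, 0.001], [0.947, -0.321, -0.0], [-0.0, 0.001, -1.0]]
force: [0.6, -1.0, -0.2]
opening: 0.017
grasp_force: 0.0
t 1.35 tip in housing [-82.4296  11.5465] 192.21686405806108 shift mm [56.4636  1.2822 82.2124] rot [ 0.0006  0.0001 -0.0017] F [ 0.6203 -0.9626 -0.2282] open 0.017064619035800185 q [-13.3263  24.5979  98.8632  -0.0107  56.5025   5.4151]
```

```bash
python3 -m handwheel '[{"xyz":[30,2,30],"delta_rot":[0,0,0],"hand":1},{"xyz":[56,3,60],"delta_rot":[0,0,0],"hand":1},{"xyz":[56,3,80],"delta_rot":[0,0,0],"hand":1},{"xyz":[56,3,80],"delta_rot":[0,0,0],"hand":1},{"xyz":[56,3,80],"delta_rot":[0,0,0],"hand":1}]'
python3 goto.py -81 68 100; python3 - <<'E'
from h import *
a=vision.capture("top")[140:275,190:390];b=vision.capture("side")[150:275,190:370]
cv2.imwrite("pics/chk.png",np.hstack([cv2.resize(a,(400,300)),cv2.resize(b,(400,300))])[:,:,::-1])
E
```

```text
time_s: 1.98
position: [0.5412, 0.0406, 0.121]
tcp_rot: [[0.322, 0.947, 0.001], [0.947, -0.322, -0.0], [0.0, 0.001, -1.0]]
force: [-0.5, -0.5, -0.0]
opening: 0.006
grasp_force: 0.0
t 1.975 tip in housing [-79.0014  65.4251] 113.0205779650624 shift mm [ 2.569  -2.012  13.0197] rot [ 0.0006 -0.0001 -0.0021] F [-0.5196 -0.4579 -0.0066] open 0.005707587377419161 q [-7.5077 32.9571 99.6359  0.0007 47.3713 11.2523]
```

View pics/chk.png

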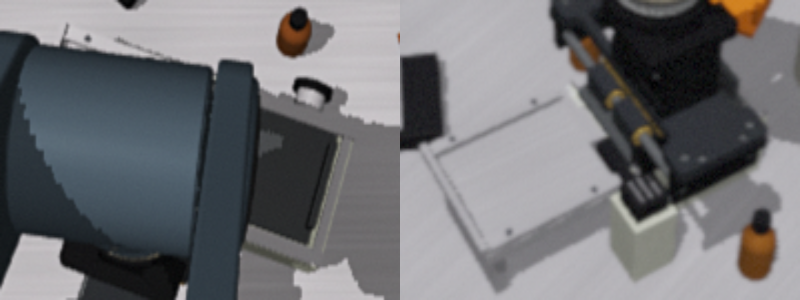

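The side view (right half) shows the closed fingertips just above the tab pad at about (660,200); the scene is undisturbed. I'll check the projected tip pixel, then press.

```bash
python3 - <<'E'
from h import *
for p in([.5412,.0406,.113],[.5401,.0439,.09]):
    u=proj("side",p); print((u-[190,150])*[400/180,300/125]+[400,0])
E
python3 -m handwheel '[{"xyz":[3,-2,5],"delta_rot":[0,0,0],"hand":1},{"xyz":[3,-2,10],"delta_rot":[0,0,0],"hand":1},{"xyz":[3,-2,15],"delta_rot":[0,0,0],"hand":1},{"xyz":[3,-2,18],"delta_rot":[0,0,0],"hand":1},{"xyz":[3,-2,20],"delta_rot":[0,0,0],"hand":1}]'
python3 goto.py -81 68 79
```

```text
[647.3312 163.0476]
[644.8949 185.4346]
time_s: 2.7
position: [0.5398, 0.0444, 0.1002]
tcp_rot: [[0.321, 0.947, -0.0], [0.947, -0.321, 0.0], [-0.0, -0.0, -1.0]]
force: [0.0, 1.0, -0.5]
opening: 0.005
grasp_force: 0.0
t 2.7 tip in housing [-81.4548  68.5636] 92.20727556109395 shift mm [-0.562   0.4608 13.2071] rot [-0.0004  0.0001 -0.0017] F [ 0.0338  1.0356 -0.5005] open 0.0047191567133776525 q [ -7.1235  34.8804 100.4838   0.0007  44.6577  11.6138]
```

```bash
python3 - <<'E'
from h import *
b=vision.capture("side")[190:265,270:370]
b=cv2.resize(b,None,fx=8,fy=8,interpolation=cv2.INTER_CUBIC)
cv2.imwrite("pics/chk2.png",np.clip(b[:,:,::-1]*1.6,0,255).astype(np.uint8))
print((proj("side",[.5398,.0444,.092])-[270,190])*8)
E
```

```text
[241.5235 294.6675]
```

View pics/chk2.png

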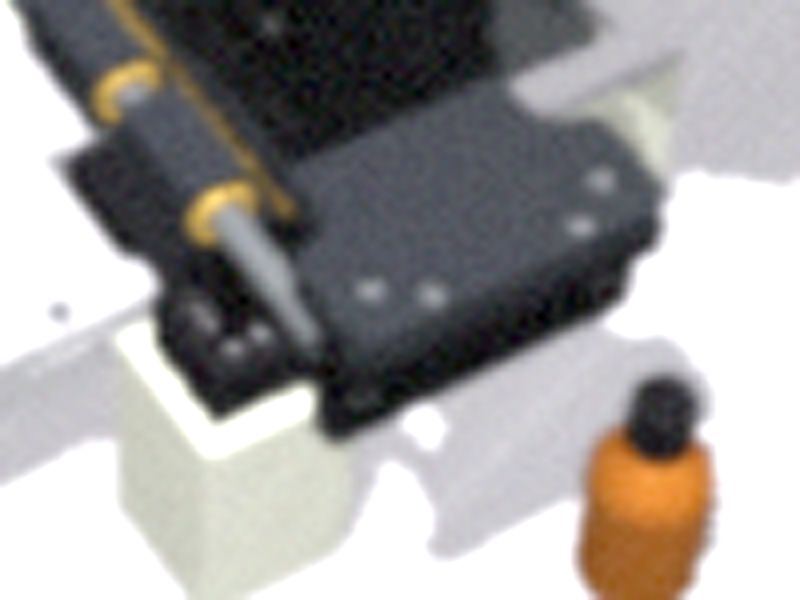

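This shows the tab pad (about (240,350)) partly hidden by the gripper's body. The expected tip pixel (241,295) lies on it, so I'll press.

```bash
python3 -m handwheel '[{"xyz":[0,0,3],"delta_rot":[0,0,0],"hand":1},{"xyz":[0,0,5],"delta_rot":[0,0,0],"hand":1},{"xyz":[0,0,7],"delta_rot":[0,0,0],"hand":1},{"xyz":[0,0,9],"delta_rot":[0,0,0],"hand":1},{"xyz":[0,0,11],"delta_rot":[0,0,0],"hand":1}]'
python3 goto.py -81 68 79
```

```text
time_s: 3.38
position: [0.54, 0.0444, 0.0896]
tcp_rot: [[0.321, 0.947, 0.0], [0.947, -0.321, -0.0], [0.0, 0.0, -1.0]]
force: [-0.8, -0.4, 3.5]
opening: 0.001
grasp_force: 1.9
t 3.375 tip in housing [-81.2373  68.593 ] 81.60230938372051 shift mm [-0.5927  0.2372  2.6024] rot [ 0.0004 -0.0001 -0.0017] F [-0.8263 -0.4156  3.4721] open 0.0006818679872811069 q [ -7.1239  35.9054 100.8215  -0.0022  43.2499  11.6124]
```

Force is about 4 N, so the tab is moving down. I'll continue to the hard stop in small steps.

```bash
python3 -m handwheel '[{"xyz":[0,0,1],"delta_rot":[0,0,0],"hand":1},{"xyz":[0,0,1.5],"delta_rot":[0,0,0],"hand":1},{"xyz":[0,0,2],"delta_rot":[0,0,0],"hand":1},{"xyz":[0,0,2.5],"delta_rot":[0,0,0],"hand":1},{"xyz":[0,0,2.5],"delta_rot":[0,0,0],"hand":1}]'
python3 goto.py -81 68 79
```

```text
time_s: 4.0
position: [0.5401, 0.0444, 0.0874]
tcp_rot: [[0.321, 0.947, 0.0], [0.947, -0.321, -0.0], [0.0, 0.0, -1.0]]
force: [-0.6, -0.5, 6.2]
opening: 0.004
grasp_force: 2.9
t 4.0 tip in housing [-81.2196  68.6422] 79.39593822097807 shift mm [-0.6419  0.2204  0.396 ] rot [ 0.0004 -0.0001 -0.0016] F [-0.6472 -0.4912  6.1815] open 0.0036412931410276933 q [ -7.1196  36.122  100.8842  -0.0008  42.9686  11.6114]
```

```bash
python3 -m handwheel '[{"xyz":[0,0,0.5],"delta_rot":[0,0,0],"hand":1},{"xyz":[0,0,1],"delta_rot":[0,0,0],"hand":1},{"xyz":[0,0,1],"delta_rot":[0,0,0],"hand":1},{"xyz":[0,0,1],"delta_rot":[0,0,0],"hand":1},{"xyz":[0,0,1],"delta_rot":[0,0,0],"hand":1}]'
python3 goto.py -81 68 79
```

```text
time_s: 4.62
position: [0.5401, 0.0444, 0.0873]
tcp_rot: [[0.321, 0.947, 0.001], [0.947, -0.321, -0.0], [0.0, 0.001, -1.0]]
force: [-2.7, -0.7, 12.5]
opening: 0.009
grasp_force: 6.2
t 4.625 tip in housing [-81.1953  68.61  ] 79.31328576708854 shift mm [-0.6097  0.196   0.3134] rot [ 0.0009 -0.0001 -0.0016] F [-2.6834 -0.7262 12.4502] open 0.008827722286498153 q [ -7.1211  36.1247 100.9021  -0.0073  42.9242  11.6133]
```

The hard stop is reached: force rose to 12.5 N with no further travel. I'll lift, cross over the lid at 140 mm tip height, and come down behind the lip at y ≈ -85.

```bash
python3 -m handwheel '[{"xyz":[0,0,-30],"delta_rot":[0,0,0],"hand":1},{"xyz":[0,0,-62],"delta_rot":[0,0,0],"hand":1},{"xyz":[-50,27,-62],"delta_rot":[0,0,0],"hand":1},{"xyz":[-100,54,-62],"delta_rot":[0,0,0],"hand":1},{"xyz":[-155,81,-62],"delta_rot":[0,0,0],"hand":1}]'
python3 goto.py 0 -85 85;  python3 - <<'E'
from h import *
a=vision.capture("top")[140:275,190:390];b=vision.capture("side")[150:275,190:370]
cv2.imwrite("pics/chk3.png",np.hstack([cv2.resize(a,(400,300)),cv2.resize(b,(400,300))])[:,:,::-1])
E
```

```text
time_s: 5.25
position: [0.5668, -0.1294, 0.1476]
tcp_rot: [[0.32, 0.947, -0.0], [0.947, -0.32, 0.0], [0.0, -0.0, -1.0]]
force: [1.3, -0.1, 0.6]
opening: 0.003
grasp_force: 0.0
t 5.25 tip in housing [ -0.2968 -87.5363] 139.61577001966398 shift mm [ 2.5166  0.3212 54.6165] rot [-0.0005 -0.0004 -0.0006] F [ 1.2593 -0.148   0.5794] open 0.002532580405648053 q [-23.8793  33.0274  92.8725   0.0225  54.1291  -5.2184]
```

View pics/chk3.png

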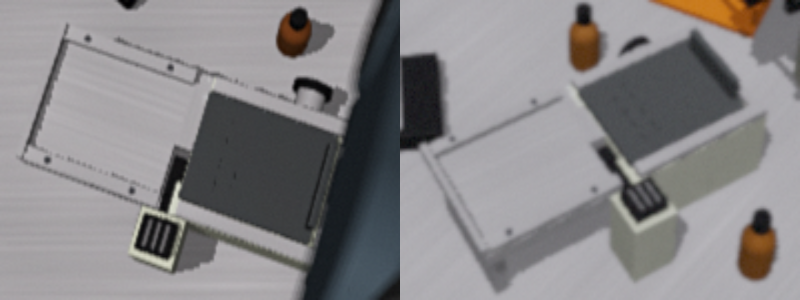

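The tab pad, at (158,235) in the top half and (645,195) in the side half, now sits low on its post. The catch arm is recessed, and the cover is still on its seat. Descending behind the lip.

```bash
python3 -m handwheel '[{"xyz":[0,0,20],"delta_rot":[0,0,0],"hand":1},{"xyz":[0,0,40],"delta_rot":[0,0,0],"hand":1},{"xyz":[0,0,54],"delta_rot":[0,0,0],"hand":1},{"xyz":[4,0,54],"delta_rot":[0,0,0],"hand":1},{"xyz":[8,0,54],"delta_rot":[0,0,0],"hand":1}]'
python3 goto.py 0 -70 85
```

```text
time_s: 5.98
position: [0.5699, -0.1204, 0.0944]
tcp_rot: [[0.321, 0.947, 0.001], [0.947, -0.321, -0.0], [0.0, 0.001, -1.0]]
force: [0.4, -0.2, -0.5]
opening: 0.002
grasp_force: 0.0
t 5.975 tip in housing [ -0.3249 -77.9914] 86.38024323851121 shift mm [7.9917 0.3124 1.381 ] rot [ 0.0007 -0.0001 -0.0014] F [ 0.3538 -0.2436 -0.5062] open 0.0019724613035726002 q [-22.9196  37.6119  94.7254   0.0094  47.6235  -4.2029]
```

```bash
python3 -m handwheel '[{"xyz":[4,0,0],"delta_rot":[0,0,0],"hand":1},{"xyz":[8,0,0],"delta_rot":[0,0,0],"hand":1},{"xyz":[13,0,0],"delta_rot":[0,0,0],"hand":1},{"xyz":[18,0,0],"delta_rot":[0,0,0],"hand":1},{"xyz":[24,0,0],"delta_rot":[0,0,0],"hand":1}]'
python3 goto.py 0 58 86
```

```text
time_s: 6.6
position: [0.5774, -0.0982, 0.0943]
tcp_rot: [[0.321, 0.947, 0.001], [0.947, -0.321, -0.001], [-0.0, 0.001, -1.0]]
force: [-0.1, -2.6, 2.0]
opening: 0.003
grasp_force: 1.3
t 6.6 tip in housing [ -0.2745 -54.5227] 86.3281290057056 shift mm [112.5231   0.0636   0.2918] rot [ 0.0007  0.0003 -0.0019] F [-0.1246 -2.6403  1.9655] open 0.0028434927444784433 q [-20.5652  37.7978  94.2405  -0.0232  47.9192  -1.8024]
```

Contact force is about 2.6 N, so the cover is sliding freely. Continuing.

```bash
python3 -m handwheel '[{"xyz":[8,0,0],"delta_rot":[0,0,0],"hand":1},{"xyz":[17,0,0],"delta_rot":[0,0,0],"hand":1},{"xyz":[26,0,0],"delta_rot":[0,0,0],"hand":1},{"xyz":[35,0,0],"delta_rot":[0,0,0],"hand":1},{"xyz":[44,0,0],"delta_rot":[0,0,0],"hand":1}]'
python3 goto.py 0 58 86;  python3 - <<'E'
from h import *
a=vision.capture("top")[140:275,190:390];b=vision.capture("side")[150:275,190:370]
cv2.imwrite("pics/chk4.png",np.hstack([cv2.resize(a,(400,300)),cv2.resize(b,(400,300))])[:,:,::-1])
E
```

```text
time_s: 7.22
position: [0.5914, -0.0557, 0.094]
tcp_rot: [[0.321, 0.947, -0.0], [0.947, -0.321, 0.0], [0.0, -0.0, -1.0]]
force: [-1.5, -1.8, 2.0]
opening: 0.006
grasp_force: 1.3
t 7.225 tip in housing [-0.5951 -9.844 ] 86.03065347829181 shift mm [67.8448  0.492   0.0308] rot [-0.0001 -0.     -0.0015] F [-1.469  -1.7778  2.0246] open 0.005778142557652202 q [-16.1543  38.3034  92.9685   0.0008  48.7365   2.5721]
```

View pics/chk4.png

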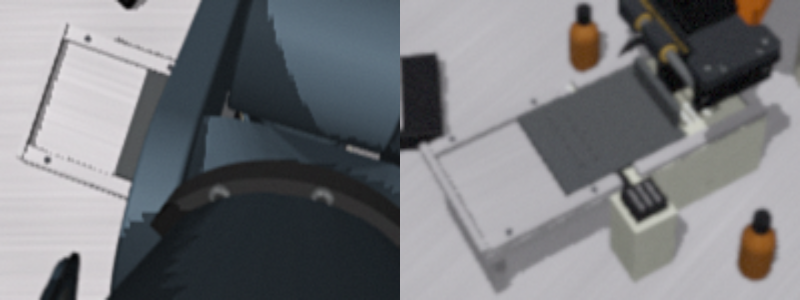

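The side half shows the cover flat between its guides with its front edge at about (545,155), roughly 60 mm along. The tab is down and the cover has passed over the catch. Pushing on, slower at the end.

```bash
python3 -m handwheel '[{"xyz":[9,0,0],"delta_rot":[0,0,0],"hand":1},{"xyz":[18,0,0],"delta_rot":[0,0,0],"hand":1},{"xyz":[27,0,0],"delta_rot":[0,0,0],"hand":1},{"xyz":[35,0,0],"delta_rot":[0,0,0],"hand":1},{"xyz":[42,0,0],"delta_rot":[0,0,0],"hand":1}]'
python3 goto.py 0 58 86
```

```text
time_s: 7.95
position: [0.6048, -0.016, 0.0939]
tcp_rot: [[0.321, 0.947, -0.0], [0.947, -0.321, 0.0], [0.0, -0.0, -1.0]]
force: [-0.5, -1.5, -0.9]
opening: 0.007
grasp_force: 0.4
t 7.95 tip in housing [-0.5866 32.1186] 85.94770928116837 shift mm [25.8822  0.5489 -0.0507] rot [-0.0003 -0.0001 -0.0015] F [-0.5449 -1.4876 -0.9159] open 0.00668495317483486 q [-12.0877  38.9386  91.3054   0.0071  49.7704   6.631 ]
```

```bash
python3 -m handwheel '[{"xyz":[7,0,0],"delta_rot":[0,0,0],"hand":1},{"xyz":[14,0,0],"delta_rot":[0,0,0],"hand":1},{"xyz":[20,0,0],"delta_rot":[0,0,0],"hand":1},{"xyz":[24,0,0],"delta_rot":[0,0,0],"hand":1},{"xyz":[26,0,0],"delta_rot":[0,0,0],"hand":1}]'
python3 goto.py 0 58 86
```

```text
time_s: 8.57
position: [0.6132, 0.0082, 0.0941]
tcp_rot: [[0.321, 0.947, -0.0], [0.947, -0.321, -0.0], [-0.0, 0.0, -1.0]]
force: [-0.6, -0.3, -1.5]
opening: 0.009
grasp_force: 0.5
t 8.575 tip in housing [-0.4029 57.6695] 86.06976632128502 shift mm [0.3311 0.4024 0.0697] rot [ 0.      0.0001 -0.0014] F [-0.5679 -0.324  -1.4799] open 0.008598094822958218 q [-9.6625 39.3976 90.0668 -0.0072 50.5356  9.0643]
```

The cover should be at y ≈ 127 mm. I'll back off straight, lift, and move clear so the camera can see it.

```bash
python3 -m handwheel '[{"xyz":[-8,0,0],"delta_rot":[0,0,0],"hand":1},{"xyz":[-20,0,0],"delta_rot":[0,0,0],"hand":1},{"xyz":[-22,0,-45],"delta_rot":[0,0,0],"hand":1},{"xyz":[-22,0,-100],"delta_rot":[0,0,0],"hand":1},{"xyz":[-70,0,-130],"delta_rot":[0,0,0],"hand":1}]'
python3 -m handwheel '[{"xyz":[-55,0,0],"delta_rot":[0,0,0],"hand":1},{"xyz":[-110,0,0],"delta_rot":[0,0,0],"hand":1},{"xyz":[-165,0,0],"delta_rot":[0,0,0],"hand":1},{"xyz":[-220,0,0],"delta_rot":[0,0,0],"hand":1},{"xyz":[-220,0,0],"delta_rot":[0,0,0],"hand":1}]'
python3 goto.py 0 58 86;  python3 - <<'E'
from h import *
A=vision.capture("top");B=vision.capture("side");a=A[60:330,190:450];b=B[130:290,130:400]
cv2.imwrite("pics/chk5.png",np.hstack([cv2.resize(a,(400,415)),cv2.resize(b,(400,415))])[:,:,::-1])
E
```

```text
time_s: 9.2
position: [0.5923, -0.058, 0.2273]
tcp_rot: [[0.318, 0.948, 0.006], [0.948, -0.318, -0.001], [0.001, 0.006, -1.0]]
force: [1.4, -1.5, -0.4]
opening: 0.004
grasp_force: 0.0
time_s: 9.82
position: [0.5183, -0.2715, 0.2242]
tcp_rot: [[0.328, 0.945, 0.001], [0.945, -0.328, -0.002], [-0.001, 0.001, -1.0]]
force: [-0.2, 0.4, -0.7]
opening: 0.005
grasp_force: 0.0
t 9.825 tip in housing [  -0.9199 -237.6198] 216.16357446237063 shift mm [295.7858  -1.7163 129.778 ] rot [ 0.001   0.0013 -0.0085] F [-0.229   0.3734 -0.7487] open 0.00539627299872883 q [-38.5549  27.5307  88.418   -0.0559  63.9702 -19.4057]
```

View pics/chk5.png

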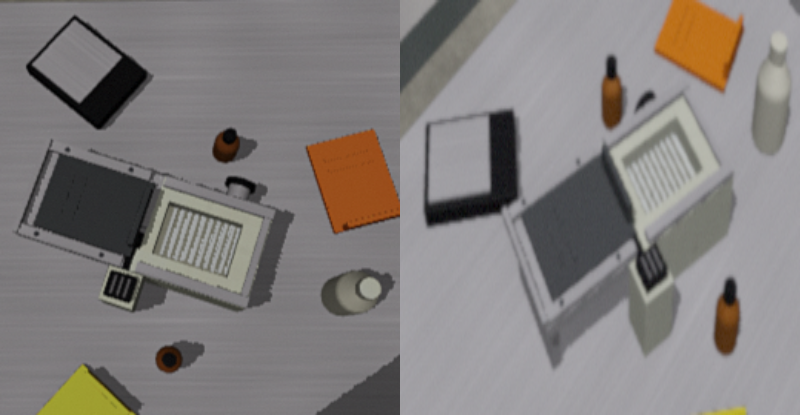

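The opening is fully uncovered at (200,240). The cover lies flat on the ledge at (95,205), the tab is down at (122,287), and everything else is where it was. I'll do a quick numeric check of the cover's front corners and hand in if it clears 110 mm.

```bash
python3 - <<'E'
from h import *; from goto import R2,V
from rig import workorder
ys=[]
for x,y in((35,231),(64,152)):
    p=ray("top",(190+x*.65,60+y*270/415),.078); h=R2.T@(p[:2]-V)*1000; print(h); ys.append(h[1]-60)
print(ys)
if min(ys)>112: print(workorder.hand_in())
E
```

```text
[-51.7342 183.2297]
[ 48.9491 183.8273]
[np.float64(123.22971608915492), np.float64(123.82726733361153)]
the job is handed in; nothing more can be done
None
```

The job is handed in: the snap tab is fully in, the cover lies flat on the ledge about 124–127 mm from its seat with the opening uncovered, nothing else was disturbed, and the robot is clear.

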